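Clear the shelf landing and press the new label holder home

ROBOT

A 6-joint arm with a two-finger parallel gripper is mounted at the origin on the work surface; the furniture and walls round the work are solid. World frame = base frame: x ahead of the robot, y to its left, z up, the work surface at z = 0. Lengths are in m, angles in rad, forces in N, time in s.
With the tool pointing down it reaches from about 0.375 to 0.925 m from the base axis. Payload 5.7 kg.
Tool frame: the origin (TCP) lies midway between the tips of the shut fingers; the grasp point (between the pads) lies 19 mm behind it; z points along the fingers, y is the line along which they close (so a half turn about z gives the same grasp; the last joint's range is limited). The gripper opens to 85 mm and grips with 20 to 120 N. Pads are 22 mm wide; open, the fingers measure 114 mm over their backs; the gripper's body (76 mm by 85 mm) begins 54 mm behind the grasp point. The pads swing forward as they close: fully open they stand 13 mm farther back than shut.
Start: joints at [1.146, 0.359, 1.51, -0, 1.272, -0.115], TCP at [0.183, 0.571, 0.231] pointing down, gripper open.
Joint ranges: [-2.97, 2.97], [-1.01, 2.36], [0.21, 2.38], [-0.96, 4.11], [0.2, 2.71], [-2.98, 2.98]. Speed limits (rad/s): [2.39, 2.39, 3.14, 3.14, 3.14, 3.14].

INTERFACE

Orientations are given as a unit quaternion [w, x, y, z].
In Python, from plant import bot gives the robot as it stands.
- The arm moves only by the tool servo_tool, never from a script. Its argument "plan" is a list of rows, each an object with "offset": the shift along the tool's x, y, z in cm, a list of three; "spin": the turn about the tool's z in degrees. In form: [{"offset": [x, y, z], "spin": spin}, ...]. A call has 1 to 12 rows; each row shifts and turns the commanded pose from where the row before left it, along the tool's axes as they then stand; what a row does not reach is not made up. A row lasts 1/10 s, in which the tool goes at most 50 mm and 8.59 degrees, less where a joint would pass 70% of its speed; a pose out of reach is approached as far as the arm can. A call is refused whole if a number of a shift passes 5 or a number of a turn 8.59, either way. A call with a gripper value outside its range is refused whole. "fingers" is the opening in per cent of the stroke, from 0 (shut) to 100 (fully open), set as the call begins (left out, the last holds). The fingers move at their own pace and stop on an object; "grip_force" is the grip in N (left out, the last holds). Time passes only in rows, so rows that do not move let the fingers close. It gives the time, the measured TCP pose, the force, the opening and the grip force at its end, in the units of the state.
- bot.get_state(): the state, without advancing time (a new reading comes with each control period).
- bot.capture(name): name is "scene" or "top" or "wrist"; returns (picture, depth): 480x640x3 uint8, red, green, blue; 480x640 float32, m along the optical axis (not along the pixel's ray), 0 where there is no reading.
- bot.get_calibration(name): a dict with "vfov" (degrees; the focal length in pixels is half the picture's height over the tangent of half this angle, whatever the lens; pixels are square), "cx", "cy" (the principal point, pixels), "k1" (the pictures are not rectified: a ray, as slopes to the right and down, at radius r is drawn at 1 + k1 r^2 times it, then the intrinsics apply), "world_to_cam" (4x4, takes a point from world to camera coordinates). Camera axes: x right, y down, z forward; pixel columns grow to the right and rows downward; lengths in m; the calibration is good to about 2 mm. A picture is of the moment at which its call begins: read the wrist's pose just before it. get_calibration takes no time and is no camera call; for the wrist camera it gives the pose at the moment of the call.
- bot.finish_job(): hands the job in; it is judged then, once.
Trained networks look in the newest picture that a camera, given by its name, has taken for a name from the list of things; names that differ only in an ending like _2 or _b are one class to them, and where a whole thing is asked for, a point or a joint stands for the part that bears it (a point fixed in the world has none). Each returns a list of dicts, best first, with "confidence" (0 to 1); they miss things now and then, are a little off and sometimes report something else, mostly with a low value. They report only what shows in the picture. A call takes as long as a camera call. They do not tell look-alikes from the thing itself.
- bot.search_frame(camera, target): "centre" ([x, y, z] in m, in world coordinates, good to about 4 mm: the middle of the surface that is visible of it).
- bot.masks_of(camera, target): "region" (480x640 bool, what is visible of it).
The state is a dict: "time_s": time; "joint_pos": joint angles; "qvel": joint speeds; "effort": joint torques, N m; "tcp_pos": TCP position; "eef_rot": TCP orientation; "contact_force": force on the tool from outside, world axes, zero at the start; "ft_torque": the same for the moment, N m; "gripper_width": opening from 0.0 (shut) to 1.0 (fully open); "finger_force": force on a finger pad.
Only numpy, scipy, OpenCV 4.12 (cv2) and the standard library are available. Lean on these libraries where they do the work, as an engineer would, in place of code of your own. Each camera call takes 0.05 s, during which the arm holds its last target. There are 200 camera calls.

TASK

The old label holder of the little bench shelf has broken: with the scraper block, wipe its three fragments off the shelf's landing so that they fall onto the worktop, without touching them with the fingers. Then, with the same block, push the new label holder along the landing until its tongue is fully home behind the lip, its flange flush against the lip, and finish while still gripping the block and holding the holder pressed home against the spring clip. Leave the carton, the beaker and the roll of tape where they are.

Things in the scene. Friction and masses are not known exactly. Their poses are not given: they have to be found in the camera images.
- shelf: low white bench shelf, fixed, 190 mm wide (y). Origin on the worktop; x points away from the robot, z up. Flat landing 24 mm above the worktop, open in front and at the sides, from x = -85 mm to the lip at x = 60 mm; from there to x = 140 mm a raised deck (top at 42 mm) carries a carton and a beaker
- lip (a point): middle of the mouth of the slot, 6 mm above the landing, at x = 60 mm, y = 0 of the shelf; axes as the shelf's. The lip is the deck's front edge, 6 mm thick; it overhangs the slot, which is 12 mm high, 170 mm wide and 46 mm deep, and has the spring clip inside
- clip (a joint): sprung bar across the slot, its face 24 mm behind the lip's edge; 0 at rest, grows as it is pushed in (away from the robot), at most 0.010 m. Yields from 3 N, 0.6 N more per mm; at 0.008 m (8 N, with friction 9 to 16 N) the holder's flange meets the lip: home. It pushes the holder out again if let go
- holder: new black label holder, 90 g, on the landing, nearer the robot than the fragments: flat tongue 90 mm wide (y), 32 mm long (x), 8 mm thick, pointing to the slot; before it an upright flange 90 mm wide, 6 mm thick, 20 mm high. Origin at the underside where they meet; x along the tongue. Home: origin at x = 60 mm of the shelf, anywhere along the slot's width
- holder_face (a point): centre of the flange's front face (toward the robot, with a paper strip), 10 mm above the holder's underside: where to push; axes as the holder's
- scraper: scraper block, 160 g, on the worktop left of the shelf: aluminium sole 60 mm long (x), 26 mm wide (y), 12 mm high under a pale wooden grip 60 x 24 mm; 45 mm high in all, square ends. Grip it across its 24 mm width, in the upper half. Origin at the centre of its underside
- scraper_mid (a point): centre of the scraper block, 22.5 mm above its underside; x along its length, y across it
- chip_0: black plastic fragment of the old holder, a flat flake about 16 x 12 x 8 mm, lying loose on the landing between the label holder and the lip, at shelf x = 10 to 34 mm, y = -51 to 51 mm; origin at the centre of its underside
- chip_1: black plastic fragment of the old holder, a flat flake about 16 x 12 x 8 mm, lying loose on the landing between the label holder and the lip, at shelf x = 10 to 34 mm, y = -51 to 51 mm; origin at the centre of its underside
- chip_2: black plastic fragment of the old holder, a flat flake about 16 x 12 x 8 mm, lying loose on the landing between the label holder and the lip, at shelf x = 10 to 34 mm, y = -51 to 51 mm; origin at the centre of its underside
- label_box: small carton 60 x 90 x 55 mm on the deck, to be left alone; origin at the centre of its underside
- beaker: beaker 56 mm wide, 70 mm high on the deck, to be left alone; origin at the centre of its underside
- tape_roll: roll of tape 68 mm wide, 19 mm high, flat on the worktop at the far left, to be left alone; origin at the centre of its underside
There are look-alikes about, which are no part of the job. Of the things shaped like the holder, the black one is meant.

How it is judged:
By the outcome, as a careful person would: the job done as asked, in the order asked, and still so for the second after the job is handed in, while the arm keeps its last pose, push and grip.
It also fails if it takes over 59 s, if anything falls off the work surface, if the arm or the gripper's body presses on something with over 40 N, if the wrist force passes 120 N, or if a joint passes its speed limit or range.

## Working session

There is one attempt and no reset: what is moved stays moved. The work goes in short steps, Python scripts to look and compute and a tool call to move; the robot and the scene stay as the last step left them, time stands still between calls to the robot, and variables do not carry over. Pictures are saved under pics/ and viewed, at most 10 in all, crops included, and the job is handed in when it is done.

Besides the shell and the picture viewer there is one more tool, called after "Emit:" by a JSON object that holds its "api" and its "payload". servo_tool: Moves the arm, as the interface text tells. Its arguments: {"type":"object","properties":{"plan":{"type":"array","items":{"type":"object","properties":{"offset":{"type":"array","items":{"type":"number"}},"spin":{"type":"number"}}}},"fingers":{"type":"number"},"grip_force":{"type":"number"}},"required":["plan"]}

```bash
mkdir -p pics; ls; cat > h.py <<'E'
import numpy as np, cv2
from plant import bot
def cal(n):
    c=bot.get_calibration(n); f=240/np.tan(np.radians(c['vfov'])/2); return c,f
def unproj(n,u,v,d=None,z=None,c=None):
    c,f=cal(n) if c is None else c
    K=np.array([[f,0,c['cx']],[0,f,c['cy']],[0,0,1.]])
    p=cv2.undistortPoints(np.array([[[u,v]]],float),K,np.array([c['k1'],0,0,0,0.]))[0,0]
    M=np.linalg.inv(np.array(c['world_to_cam'])); r=np.array([p[0],p[1],1])
    o=M[:3,3]; w=M[:3,:3]@r
    if z is not None: d=(z-o[2])/w[2]
    return o+w*d
def cloud(n,dep,mask,c=None):
    c=cal(n) if c is None else c
    cc,f=c
    K=np.array([[f,0,cc['cx']],[0,f,cc['cy']],[0,0,1.]])
    v,u=np.nonzero(mask&(dep>0)); d=dep[v,u]
    p=cv2.undistortPoints(np.stack([u,v],1).astype(float)[:,None],K,np.array([cc['k1'],0,0,0,0.]))[:,0]
    M=np.linalg.inv(np.array(cc['world_to_cam']))
    return (np.c_[p,np.ones(len(p))]*d[:,None])@M[:3,:3].T+M[:3,3]
def save(im,name): cv2.imwrite('pics/'+name,cv2.cvtColor(im,cv2.COLOR_RGB2BGR))
E
python3 - <<'E'
from h import *
for n in ['top','scene']:
    im,d=bot.capture(n); save(im,n+'0.png'); np.save(n+'0.npy',d)
    print(n,np.round(np.linalg.inv(bot.get_calibration(n)['world_to_cam']),2).tolist())
for t in ['holder','scraper','chip_0','shelf','label_box','beaker','tape_roll']:
    m=bot.search_frame('top',t)
    for r in m: print(t,np.round(r['centre'],3),round(r['confidence'],2))
s=bot.get_state(); print(s)
E
```

```text
pics
top [[-0.02, -1.0, 0.06, 0.45], [-1.0, 0.02, 0.01, 0.04], [-0.01, -0.06, -1.0, 0.98], [0.0, 0.0, 0.0, 1.0]]
scene [[0.78, -0.49, 0.39, 0.04], [-0.62, -0.61, 0.49, -0.55], [-0.01, -0.63, -0.78, 0.96], [0.0, 0.0, 0.0, 1.0]]
holder [0.365 0.012 0.009] 0.97
holder [ 0.436 -0.247  0.009] 0.92
holder [0.488 0.137 0.011] 0.82
holder [ 0.522 -0.067  0.034] 0.61
holder [ 0.328 -0.132  0.014] 0.61
holder [0.469 0.259 0.047] 0.37
scraper [0.476 0.254 0.043] 0.98
chip_0 [ 0.57  -0.016  0.032] 0.63
chip_0 [ 0.593 -0.103  0.03 ] 0.5
shelf [ 0.572 -0.067  0.02 ] 0.67
label_box [ 0.651 -0.009  0.092] 0.74
beaker [ 0.674 -0.106  0.076] 0.83
tape_roll [0.65  0.281 0.021] 0.55
{'time_s': 0.45, 'joint_pos': array([ 1.14588032e+00,  3.58857250e-01,  1.51046874e+00,  1.31790242e-05,
        1.27247848e+00, -1.15104982e-01]), 'qvel': array([-1.48309113e-03, -1.03011737e-03, -8.76486892e-04,  1.60085220e-03,
        1.98537705e-05,  3.98716139e-04]), 'effort': array([-4.35081129e-04, -5.27059400e+01, -2.78703493e+01, -4.76408113e-04,
        4.44229780e-03, -2.00480520e-05]), 'tcp_pos': array([0.18290561, 0.57137273, 0.23120644]), 'eef_rot': array([-3.43195007e-05,  1.54288655e-01,  9.88025809e-01, -1.00388474e-04]), 'contact_force': array([-0.21420923,  0.19663533,  0.3850746 ]), 'ft_torque': array([-0.0217715 , -0.02391999, -0.04509761]), 'finger_force': 0.0, 'gripper_width': 0.9972141791455238}
```

View pics/top0.png

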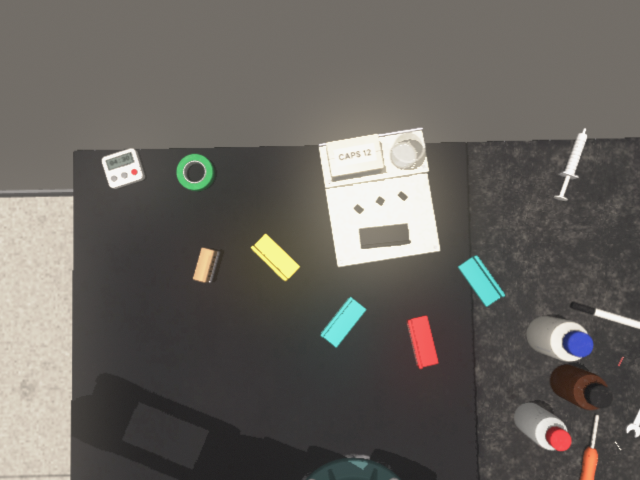

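View pics/scene0.png

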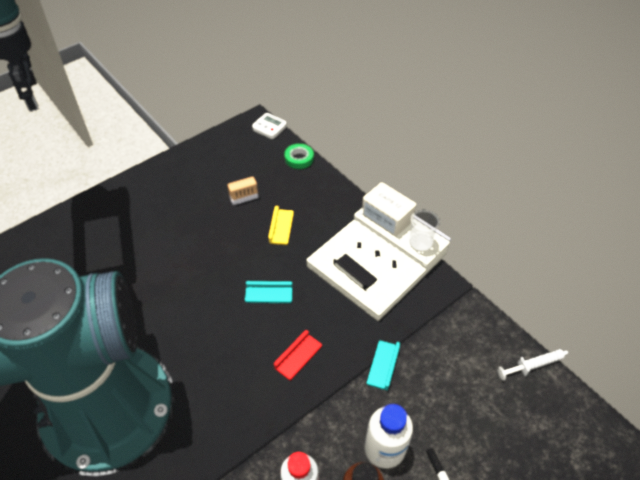

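The black holder is at top (384,236) on the landing. The look-alikes are yellow (275,257), cyan (343,322) and (481,280), and red (423,342). Only the black one on the landing fits the description. The chips are at (359,209), (380,201) and (403,196), and the scraper is at (206,265).

```bash
python3 - <<'E'
from h import *
d=np.load('top0.npy'); im=cv2.cvtColor(cv2.imread('pics/top0.png'),cv2.COLOR_BGR2RGB)
c=cal('top'); print('f',c[1],c[0]['k1'])
full=np.ones_like(d,bool); P=np.full((480,640,3),np.nan); P[d>0]=cloud('top',d,full)
g=im.max(2)
def rect(m,n):
    p=P[m]; r=cv2.minAreaRect((p[:,:2]*1000).astype(np.float32)); print(n,m.sum(),'ctr',np.round(r[0],1),'size',np.round(r[1],1),'ang',round(r[2],2),'z',np.round(np.nanmedian(p[:,2])*1000,1)); return r
reg=np.zeros_like(full); reg[120:275,315:445]=1
def big(m,k=0):
    n,l,s,_=cv2.connectedComponentsWithStats(m.astype(np.uint8)); o=np.argsort(-s[1:,4])+1; return [l==i for i in o]
land=reg&(P[...,2]>.012)&(P[...,2]<.033)&(g>120)
land=big(land)[0]; r=rect(land,'land'); print(np.round(cv2.boxPoints(r),1).tolist())
deck=reg&(P[...,2]>.034)&(P[...,2]<.05)&(g>120); r=rect(big(deck)[0],'deck');print(np.round(cv2.boxPoints(r),1).tolist())
shelf=reg&(g>120)&(P[...,2]>.012);r=rect(big(shelf)[0],'all');print(np.round(cv2.boxPoints(r),1).tolist())
dark=np.zeros_like(full); dark[190:250,345:425]=1; dark&=g<90
for m in big(dark)[:4]: r=rect(m,'dark'); print(np.round(cv2.boxPoints(r),1).tolist())
sc=np.zeros_like(full); sc[235:295,185:230]=1; sc&=(P[...,2]>.02)
r=rect(big(sc)[0],'scraper');print(np.round(cv2.boxPoints(r),1).tolist())
t=P[(sc)&(P[...,2]>.04)];print('top',len(t)); r=cv2.minAreaRect((t[:,:2]*1000).astype(np.float32));print(r)
a=cv2.resize(im[185:270,320:445],None,fx=4,fy=4,interpolation=cv2.INTER_CUBIC)
b=cv2.resize(im[235:295,170:230],None,fx=4,fy=4,interpolation=cv2.INTER_CUBIC)
H=np.zeros((340,740,3),np.uint8); H[:,:500]=a; H[:240,500:]=b; save(H,'crop.png')
print('table z', np.nanmedian(P[300:400,250:300,2]), 'behind z',np.nanmedian(P[50:100,300:400,2]),'right',np.nanmedian(P[200:240,500:540,2]))
E
```

```text
f 521.6305712984658 0.019982264555893928
land 7818 ctr [553.3 -64.2] size [147.6 190.2] ang 7.9 z 24.0
[[467.20001220703125, 19.899999618530273], [493.29998779296875, -168.5], [639.5, -148.1999969482422], [613.4000244140625, 40.20000076293945]]
deck 1483 ctr [663.  -49.1] size [ 79.8 190.1] ang 7.87 z 41.7
[[610.5, 39.70000076293945], [636.5, -148.6999969482422], [715.5, -137.8000030517578], [689.5, 50.599998474121094]]
all 12900 ctr [592.  -59.4] size [225.4 191.3] ang 7.85 z 26.2
[[467.29998779296875, 20.0], [493.3999938964844, -169.5], [716.7000122070312, -138.6999969482422], [690.5999755859375, 50.79999923706055]]
scraper 528 ctr [475.4 261.4] size [24.8 59.6] ang 73.76 z 44.0
[[443.29998779296875, 257.79998779296875], [500.6000061035156, 241.10000610351562], [507.5, 264.8999938964844], [450.29998779296875, 281.6000061035156]]
top 440
((475.41766357421875, 261.5315246582031), (24.388242721557617, 59.57613754272461), 74.00514221191406)
table z -0.0001569804590511037 behind z 0.21587248237205447 right -0.00018312548998017375
```

View pics/crop.png

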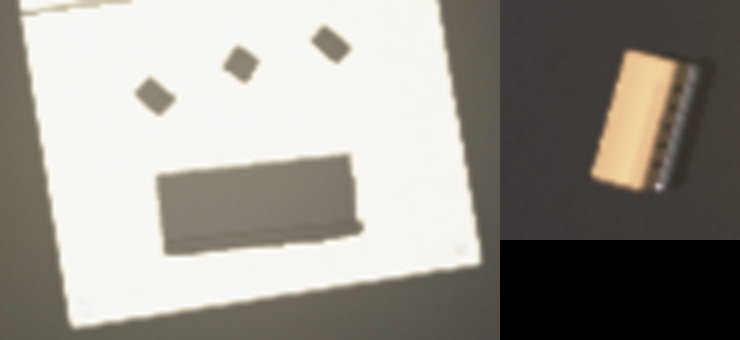

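```bash
python3 - <<'E'
from h import *
d=np.load('top0.npy'); im=cv2.imread('pics/top0.png')
P=np.full((480,640,3),np.nan); P[d>0]=cloud('top',d,np.ones_like(d,bool))
g=im.max(2); print(g[236,384],g[225,350])
th=(int(g[236,384])+int(g[225,350]))/2
a=np.radians(7.87); R=np.array([[np.cos(a),np.sin(a)],[-np.sin(a),np.cos(a)]])
S=(P[...,:2]*1000-[564.8,-62.8])@R.T
m=(g<th)&(S[...,0]>-80)&(S[...,0]<50)&(abs(S[...,1])<85)
n,l,s,_=cv2.connectedComponentsWithStats(m.astype(np.uint8))
for i in range(1,n):
    if s[i,4]<15: continue
    q=S[l==i]; r=cv2.minAreaRect(q.astype(np.float32)); print(s[i,4],np.round(r,1) if 0 else r,'x',np.round([q[:,0].min(),q[:,0].max()]),'y',np.round([q[:,1].min(),q[:,1].max()]),'z',np.round(np.percentile(P[l==i][:,2]*1000,[5,50,95]),1))
w=P[20:145,200:600].reshape(-1,3); w=w[w[:,2]>.1]; print('wall x',np.nanpercentile(w[:,0],[1,10,50,90]),'z',np.nanpercentile(w[:,2],[1,50,99]))
s=bot.get_state(); print(s['tcp_pos']); from scipy.spatial.transform import Rotation as Q
print(Q.from_quat(np.roll(s['eef_rot'],-1)).as_matrix().round(3))
E
```

```text
133 247
48 ((23.575044631958008, -42.676719665527344), (15.494850158691406, 10.598004341125488), 35.91344451904297) x [16. 31.] y [-50. -35.] z [24.  29.1 33. ]
47 ((21.0433349609375, -0.9349365234375), (12.525496482849121, 13.031326293945312), 55.02716064453125) x [15. 28.] y [-8.  6.] z [25.6 29.5 34. ]
49 ((13.956076622009277, 40.24775695800781), (14.213237762451172, 11.290080070495605), 37.183658599853516) x [ 5. 20.] y [31. 48.] z [24.3 28.9 33.5]
1008 ((-44.11182403564453, 1.6296195983886719), (90.58636474609375, 37.68690490722656), 86.71883392333984) x [-65. -24.] y [-44.  48.] z [28.9 32.1 44.3]
wall x [0.74886914 0.74963702 0.75050581 0.75142263] z [0.10398112 0.26532941 0.38192662]
[0.18290561 0.57137273 0.23120644]
[[-0.952  0.305 -0.   ]
 [ 0.305  0.952 -0.   ]
 [ 0.    -0.    -1.   ]]
```

Emit:
{"api": "servo_tool", "payload": {"plan": [{"offset": [-3.73,-2.06,1.31],"spin": 0},{"offset": [-3.73,-2.06,1.31],"spin": 0},{"offset": [-3.73,-2.06,1.31],"spin": 0},{"offset": [-3.73,-2.06,1.31],"spin": 0},{"offset": [-3.73,-2.06,1.31],"spin": 0},{"offset": [-3.73,-2.06,1.31],"spin": 0},{"offset": [-3.73,-2.06,1.31],"spin": 0},{"offset": [-3.73,-2.06,1.31],"spin": 0},{"offset": [-3.73,-2.06,1.31],"spin": 0},{"offset": [-3.73,-2.06,1.31],"spin": 0},{"offset": [0,0,0],"spin": -1.8},{"offset": [0,0,0],"spin": 0}], "fingers": 100, "grip_force": 80}}

```text
time_s: 1.65
tcp_pos: [0.4761, 0.2603, 0.0999]
eef_rot: [-0.0, 0.14, 0.99, -0.0]
contact_force: [-0.7, -0.8, 1.1]
gripper_width: 0.999
finger_force: 0.0
```

Emit:
{"api": "servo_tool", "payload": {"plan": [{"offset": [0.1,0.1,2.5],"spin": 0},{"offset": [0,0,2.5],"spin": 0},{"offset": [0,0,2.0],"spin": 0},{"offset": [0,0,1.2],"spin": 0},{"offset": [0,0,0],"spin": 0}]}}

```text
time_s: 2.15
tcp_pos: [0.4732, 0.2629, 0.0172]
eef_rot: [-0.001, 0.138, 0.99, -0.001]
contact_force: [-0.1, -0.0, 0.1]
gripper_width: 1.001
finger_force: 0.0
```

Emit:
{"api": "servo_tool", "payload": {"plan": [{"offset": [0,0,0],"spin": 0},{"offset": [0,0,0],"spin": 0},{"offset": [0,0,0],"spin": 0},{"offset": [0,0,0],"spin": 0},{"offset": [0,0,0],"spin": 0},{"offset": [0,0,0],"spin": 0},{"offset": [0,0,0],"spin": 0}], "fingers": 0, "grip_force": 80}}

```text
time_s: 2.85
tcp_pos: [0.4752, 0.2628, 0.0192]
eef_rot: [0.001, 0.139, 0.99, 0.0]
contact_force: [0.1, -0.4, 6.5]
gripper_width: 0.266
finger_force: 79.6
```

Emit:
{"api": "servo_tool", "payload": {"plan": [{"offset": [0,0,-2.0],"spin": 0},{"offset": [0,0,-4.0],"spin": 0},{"offset": [-2.72,-3.51,0],"spin": 0},{"offset": [-2.72,-3.51,0],"spin": 0},{"offset": [-2.72,-3.51,0],"spin": 0},{"offset": [-2.72,-3.51,0],"spin": 0},{"offset": [-2.72,-3.51,0],"spin": 0},{"offset": [-2.72,-3.51,0],"spin": 0},{"offset": [0,0,0],"spin": -8},{"offset": [0,0,0],"spin": -8},{"offset": [0,0,0],"spin": -8},{"offset": [0,0,0],"spin": 0}]}}

```text
time_s: 4.05
tcp_pos: [0.5734, 0.0151, 0.0782]
eef_rot: [-0.0, -0.07, 0.998, 0.0]
contact_force: [-0.8, -0.3, -2.0]
gripper_width: 0.267
finger_force: 78.9
```

```bash
python3 - <<'E'
from h import *
s=bot.get_state(); print(s['tcp_pos'],s['eef_rot'],s['contact_force'],s['gripper_width'])
im,d=bot.capture('top'); np.save('top1.npy',d)
im2,d2=bot.capture('wrist')
c=cal('wrist'); np.save('w1.npy',d2)
P=cloud('top',d,np.ones_like(d,bool)); 
q=P[(P[:,0]>.5)&(P[:,0]<.66)&(P[:,1]>-.03)&(P[:,1]<.06)]; print(len(q))
save(np.vstack([im[100:280,150:450].repeat(2,0).repeat(2,1)[:, :600]]),'t1.png')
save(im2,'w1.png')
E
```

```text
[0.57339147 0.01511131 0.07819133] [-2.75843449e-04 -7.04935871e-02  9.97512194e-01  1.96268601e-05] [-0.80728134 -0.25654914 -2.01462878] 0.26733724225548444
11333
```

View pics/w1.png

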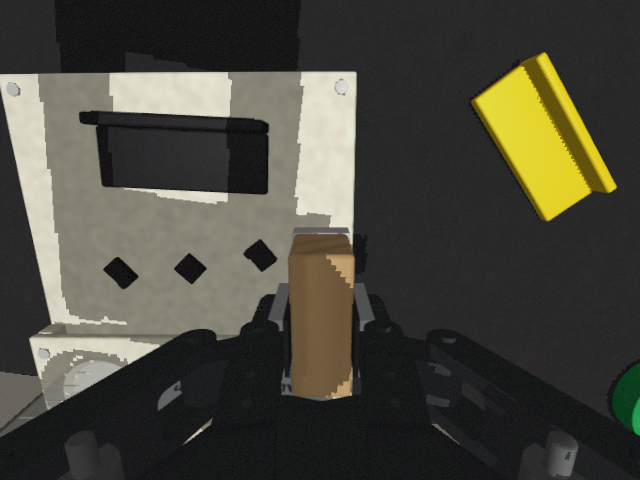

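Wrist view: the block is held squarely at (321,310). The chips are at (121,272), (190,268) and (261,255), all clear of the block, and the holder is at (184,150).

```bash
python3 - <<'E'
from h import *
a=np.radians(7.87); R=np.array([[np.cos(a),np.sin(a)],[-np.sin(a),np.cos(a)]])
S=lambda p:np.round((p[:2]*1000-[564.8,-62.8])@R.T,1)
c=cal('wrist')
for n,u,v,z in [('corner',357,72,.024),('cornerR',0,76,.024),('lipL',268,334,.042),('c',121,272,.032),('c',190,268,.032),('c',261,255,.032),('tipL',268,194,.032),('tipR',103,186,.032),('flL',268,123,.044),('flR',80,115,.044),('blk bot nearL',294,229,.06),('blk bot nearR',349,229,.06)]:
    print(n,S(unproj('wrist',u,v,z=z,c=c)))
print('tcp',S(np.array([.5734,.0151,0])))
E
```

```text
corner [-85.5  95.3]
cornerR [-85.  -93.2]
lipL [56. 46.]
c [ 21.8 -39.5]
c [19.3  1. ]
c [11.5 42.4]
tipL [-23.1  47.7]
tipR [-27.7 -41.9]
flL [-59.   50.9]
flR [-63.2 -40.2]
blk bot nearL [-10.   63.7]
blk bot nearR [-10.   89.8]
tcp [19.2 76. ]
```

Emit:
{"api": "servo_tool", "payload": {"plan": [{"offset": [-0.1,0,1.5],"spin": 0},{"offset": [0,0,1.2],"spin": 0},{"offset": [0,0,0.75],"spin": 0},{"offset": [0,0,0],"spin": 0}]}}

```text
time_s: 4.55
tcp_pos: [0.5743, 0.0157, 0.0435]
eef_rot: [-0.0, -0.07, 0.998, 0.0]
contact_force: [0.4, 0.4, -1.6]
gripper_width: 0.268
finger_force: 79.0
```

Emit:
{"api": "servo_tool", "payload": {"plan": [{"offset": [0,-1,0],"spin": 0},{"offset": [0,-1,0],"spin": 0},{"offset": [0,-1,0],"spin": 0},{"offset": [0,-1,0],"spin": 0},{"offset": [0,-1,0],"spin": 0},{"offset": [0,-1,0],"spin": 0},{"offset": [0,-1,0],"spin": 0},{"offset": [0,-1,0],"spin": 0}]}}

```text
time_s: 5.35
tcp_pos: [0.586, -0.0646, 0.0438]
eef_rot: [-0.0, -0.07, 0.998, -0.0]
contact_force: [0.4, 0.1, -1.9]
gripper_width: 0.262
finger_force: 79.0
```

Emit:
{"api": "servo_tool", "payload": {"plan": [{"offset": [0,-1,0],"spin": 0},{"offset": [0,-1,0],"spin": 0},{"offset": [0,-1,0],"spin": 0},{"offset": [0,-1,0],"spin": 0},{"offset": [0,-1,0],"spin": 0},{"offset": [0,-1,0],"spin": 0},{"offset": [0,-1,0],"spin": 0},{"offset": [0,-1,0],"spin": 0},{"offset": [0,-1,0],"spin": 0},{"offset": [0,-0.8,0],"spin": 0},{"offset": [0,0,0],"spin": 0}]}}

```text
time_s: 6.45
tcp_pos: [0.6001, -0.1621, 0.0439]
eef_rot: [0.0, -0.07, 0.998, -0.0]
contact_force: [0.5, 0.3, -2.0]
gripper_width: 0.266
finger_force: 79.0
```

```bash
python3 - <<'E'
from h import *
s=bot.get_state(); print(s['tcp_pos'],s['contact_force'])
im2,d2=bot.capture('wrist'); im,d=bot.capture('top'); ims,_=bot.capture('scene')
for r in bot.search_frame('scene','chip_0'): print(r)
o=np.zeros((480,800,3),np.uint8); o[:, :400]=cv2.resize(ims[170:350,300:450],(400,480)); o[:300,400:]=cv2.resize(im2,(400,300)); o[300:,400:]=cv2.resize(im[120:280,310:510],(225,180)).repeat(1,1) if 0 else cv2.resize(im[120:255,310:610],(400,180))
save(o,'s2.png')
E
```

```text
[ 0.6001056  -0.16210392  0.04390732] [ 0.49459242  0.31384223 -1.95432853]
```

View pics/s2.png

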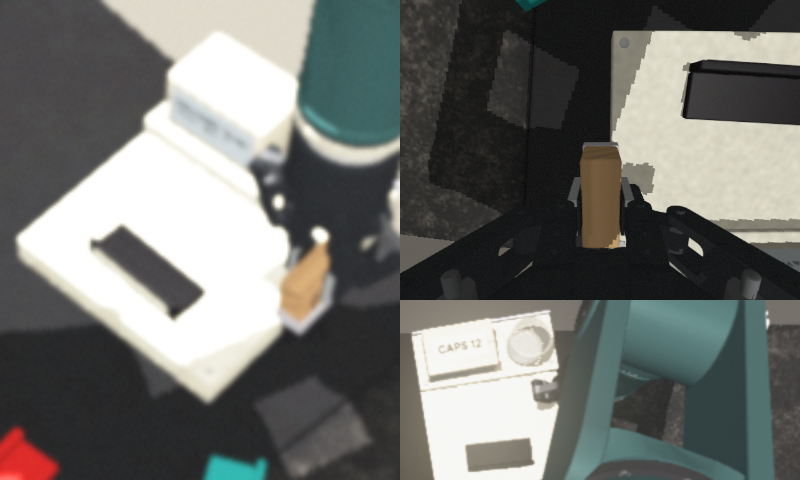

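Emit:
{"api": "servo_tool", "payload": {"plan": [{"offset": [0,-1,0],"spin": 0},{"offset": [0,0,-2.5],"spin": 0},{"offset": [0,0,-3],"spin": 0},{"offset": [3,2.7,0],"spin": 0},{"offset": [3,2.7,0],"spin": 0},{"offset": [3,2.7,0],"spin": 0},{"offset": [3,2.7,0],"spin": 0},{"offset": [0,0,0],"spin": 0},{"offset": [0,0,0],"spin": 0}]}}

```text
time_s: 7.55
tcp_pos: [0.4666, -0.0803, 0.0991]
eef_rot: [0.0, -0.071, 0.997, -0.0]
contact_force: [0.3, 0.7, -1.1]
gripper_width: 0.268
finger_force: 79.1
```

```bash
python3 - <<'E'
from h import *
s=bot.get_state(); print(s['tcp_pos'],s['eef_rot'],s['contact_force'])
a=np.radians(7.87); R=np.array([[np.cos(a),np.sin(a)],[-np.sin(a),np.cos(a)]])
print('tcp shelf',(s['tcp_pos'][:2]*1000-[564.8,-62.8])@R.T)
c=cal('wrist'); im2,d2=bot.capture('wrist'); im,d=bot.capture('top'); ims,_=bot.capture('scene')
for cam in ['top','scene']:
    for r in bot.search_frame(cam,'chip_0'):
        p=r['centre']; print(cam,np.round(p,3),round(r['confidence'],2),'shelf',np.round((np.array(p)[:2]*1000-[564.8,-62.8])@R.T))
# depth-based: 4-14mm bumps on worktop right of shelf, from scene & top
P=np.full((480,640,3),np.nan); P[d>0]=cloud('top',d,np.ones_like(d,bool))
m=(P[...,2]>.004)&(P[...,2]<.016)&(P[...,1]<-.14)&(P[...,1]>-.4)&(P[...,0]>.45)
n,l,st,ct=cv2.connectedComponentsWithStats(m.astype(np.uint8))
for i in range(1,n):
    if st[i,4]>8: print(st[i,4],ct[i],np.median(P[l==i],0))
o=np.zeros((560,800,3),np.uint8)
o[:320,:400]=cv2.resize(ims[180:340,300:500],(400,320)); o[:320,400:]=cv2.resize(im2,(400,320)); g=cv2.convertScaleAbs(im[120:280,300:500],alpha=2.5) 
o[320:,:300]=cv2.resize(g,(300,240)); o[320:,300:700]=cv2.resize(cv2.convertScaleAbs(ims[220:340,340:540],alpha=3),(400,240)); save(o,'s3.png')
E
```

```text
[ 0.46664549 -0.08027436  0.0991338 ] [ 1.60598020e-04 -7.07015984e-02  9.97497474e-01 -2.16772418e-04] [ 0.25714403  0.71605247 -1.08639731]
tcp shelf [-99.62271689  -3.86987868]
top [ 0.602 -0.168  0.016] 0.59 shelf [  22. -110.]
top [ 0.588 -0.179  0.008] 0.48 shelf [   7. -118.]
top [ 0.593 -0.037  0.022] 0.43 shelf [32. 22.]
scene [ 0.577 -0.161  0.01 ] 0.62 shelf [ -1. -99.]
264 [488.68939394 112.76893939] [ 0.74999797 -0.26932611  0.00976716]
20 [561.2  191.15] [ 0.59895884 -0.39745791  0.01303337]
89 [438.74157303 194.84269663] [ 0.59743885 -0.17255482  0.00871844]
20 [557.85 198.1 ] [ 0.58580999 -0.39166236  0.00977599]
```

View pics/s3.png

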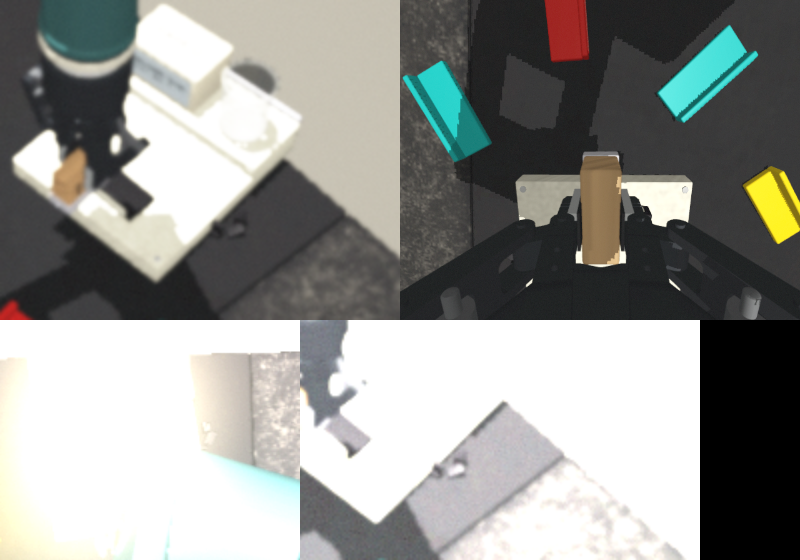

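```bash
python3 - <<'E'
from h import *
a=np.radians(7.87); R=np.array([[np.cos(a),np.sin(a)],[-np.sin(a),np.cos(a)]])
im,d=bot.capture('top'); ims,ds=bot.capture('scene')
for cam,dd,I in [('top',d,im),('scene',ds,ims)]:
    P=np.full((480,640,3),np.nan); P[dd>0]=cloud(cam,dd,np.ones_like(dd,bool))
    S=(P[...,:2]*1000-[564.8,-62.8])@R.T; z=P[...,2]*1000
    m=(S[...,0]>-20)&(S[...,0]<55)&(abs(S[...,1])<92)
    print(cam,'landing pts',m.sum(),'z pct',np.nanpercentile(z[m],[1,50,99]),'dark',(m&(I.max(2)<150)&(z<40)&(z>10)).sum())
    k=(S[...,1]<-97)&(S[...,1]>-150)&(S[...,0]>-60)&(S[...,0]<90)&(z>3)&(z<24); v,u=np.nonzero(k)
    print('pile',k.sum(),np.percentile(S[k],[1,50,99],axis=0).round(),np.percentile(z[k],[1,50,90,99]).round(1),u.min(),u.max(),v.min(),v.max())
A=cv2.resize(im[170:220,405:465],(480,400),interpolation=cv2.INTER_CUBIC)
B=cv2.resize(ims[265:325,385:433],(320,400),interpolation=cv2.INTER_CUBIC)
save(cv2.convertScaleAbs(np.hstack([A,B]),alpha=1.6),'s4.png')
E
```

```text
top landing pts 3229 z pct [19.82899007 23.72001653 27.62712845] dark 0
pile 155 [[  -4. -148.]
 [  18. -114.]
 [  89.  -98.]] [ 3.1  7.2 14.4 17.2] 429 458 156 208
scene landing pts 1733 z pct [19.20672994 23.26113874 27.4568419 ] dark 1
pile 177 [[ -56. -149.]
 [  12. -111.]
 [  82.  -97.]] [ 3.   7.5 16.2 21.6] 388 449 264 326
```

View pics/s4.png

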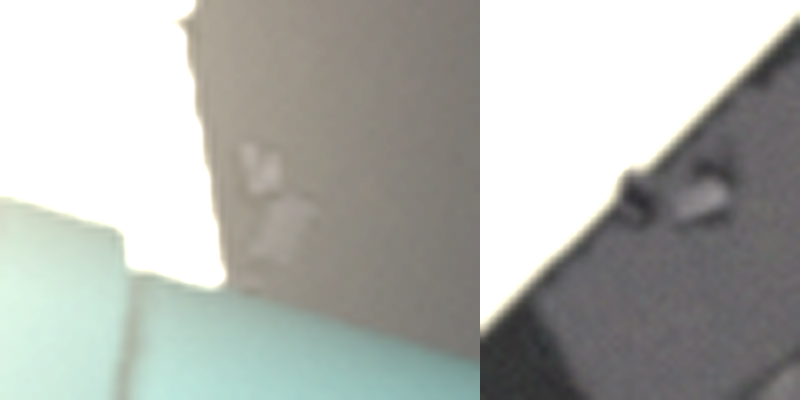

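Emit:
{"api": "servo_tool", "payload": {"plan": [{"offset": [0.6,0.7,1],"spin": 0},{"offset": [0,0,2.5],"spin": 0},{"offset": [0,0,1.5],"spin": 0},{"offset": [0,0,0.55],"spin": 0},{"offset": [0,0,0],"spin": 0},{"offset": [-0.6,0,0],"spin": 0},{"offset": [-0.6,0,0],"spin": 0},{"offset": [-0.8,0,0],"spin": 0},{"offset": [-1,0,0],"spin": 0},{"offset": [-1,0,0],"spin": 0},{"offset": [-1,0,0],"spin": 0}]}}

```text
time_s: 9.0
tcp_pos: [0.5107, -0.0672, 0.0433]
eef_rot: [0.0, -0.07, 0.998, -0.0]
contact_force: [-1.6, -1.1, -1.3]
gripper_width: 0.264
finger_force: 79.7
```

Emit:
{"api": "servo_tool", "payload": {"plan": [{"offset": [-1,0,0],"spin": 0},{"offset": [-1,0,0],"spin": 0},{"offset": [-0.8,0,0],"spin": 0},{"offset": [-0.6,0,0],"spin": 0},{"offset": [0,0,0],"spin": 0}]}}

```text
time_s: 9.5
tcp_pos: [0.5449, -0.0627, 0.0434]
eef_rot: [0.001, -0.07, 0.998, -0.0]
contact_force: [-0.3, 0.0, -1.9]
gripper_width: 0.268
finger_force: 79.7
```

```bash
python3 - <<'E'
from h import *
s=bot.get_state(); a=np.radians(7.87); R=np.array([[np.cos(a),np.sin(a)],[-np.sin(a),np.cos(a)]])
print(s['contact_force'],'tcp shelf',(s['tcp_pos'][:2]*1000-[564.8,-62.8])@R.T)
for cam in ['top','scene']:
    im,d=bot.capture(cam)
    P=np.full((480,640,3),np.nan); P[d>0]=cloud(cam,d,np.ones_like(d,bool))
    S=(P[...,:2]*1000-[564.8,-62.8])@R.T
    for r in bot.masks_of(cam,'holder'):
        k=r['region']; q=S[k]; q=q[~np.isnan(q[:,0])]
        if len(q) and abs(np.median(q[:,0]))<90 and abs(np.median(q[:,1]))<90: print(cam,r['confidence'],k.sum(),cv2.minAreaRect(q.astype(np.float32)))
    if cam=='scene': save(np.hstack([cv2.resize(im[180:330,300:450],(600,600),interpolation=cv2.INTER_CUBIC)]),'s5.png')
E
```

```text
[-0.30879793  0.00425637 -1.89668672] tcp shelf [-19.73434185   2.86749979]
top 0.46 3497 ((45.824371337890625, -1.9107131958007812), (262.6512145996094, 194.87063598632812), 0.1602175533771515)
scene 0.82 237 ((14.679376602172852, -38.498924255371094), (103.81500244140625, 44.74761199951172), 39.563716888427734)
```

View pics/s5.png

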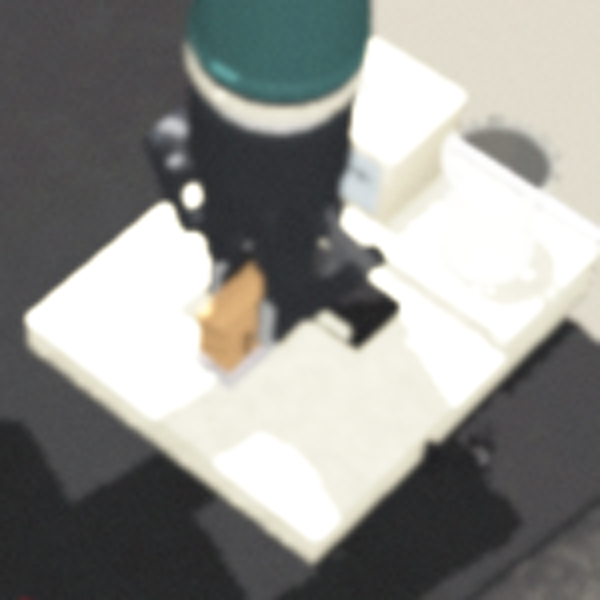

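Emit:
{"api": "servo_tool", "payload": {"plan": [{"offset": [-0.5,0,0],"spin": 0},{"offset": [-0.7,0,0],"spin": 0},{"offset": [-0.7,0,0],"spin": 0},{"offset": [-0.7,0,0],"spin": 0},{"offset": [-0.7,0,0],"spin": 0},{"offset": [0,0,0],"spin": 0}], "grip_force": 120}}

```text
time_s: 10.3
tcp_pos: [0.5781, -0.0579, 0.0435]
eef_rot: [0.001, -0.07, 0.998, -0.0]
contact_force: [-0.2, 0.4, 1.3]
gripper_width: 0.255
finger_force: 117.8
```

Emit:
{"api": "servo_tool", "payload": {"plan": [{"offset": [-0.3,0,0],"spin": 0},{"offset": [-0.3,0,0],"spin": 0},{"offset": [0,0,0],"spin": 0}]}}

```text
time_s: 10.6
tcp_pos: [0.5794, -0.0574, 0.0431]
eef_rot: [-0.003, -0.071, 0.998, -0.0]
contact_force: [-8.6, -3.0, 7.5]
gripper_width: 0.258
finger_force: 118.7
```

Emit:
{"api": "servo_tool", "payload": {"plan": [{"offset": [-0.2,0,-0.05],"spin": 0},{"offset": [-0.2,0,0],"spin": 0},{"offset": [0,0,0],"spin": 0},{"offset": [0,0,0],"spin": 0}]}}

```text
time_s: 11.0
tcp_pos: [0.5827, -0.0569, 0.0432]
eef_rot: [-0.003, -0.07, 0.998, 0.0]
contact_force: [-7.5, -3.6, 4.8]
gripper_width: 0.258
finger_force: 118.5
```

Emit:
{"api": "servo_tool", "payload": {"plan": [{"offset": [-0.2,0,0],"spin": 0},{"offset": [-0.2,0,0],"spin": 0},{"offset": [0,0,0],"spin": 0}]}}

```text
time_s: 11.3
tcp_pos: [0.5846, -0.0566, 0.0432]
eef_rot: [-0.005, -0.07, 0.997, 0.0]
contact_force: [-14.2, -5.1, 9.5]
gripper_width: 0.258
finger_force: 119.2
```

Emit:
{"api": "servo_tool", "payload": {"plan": [{"offset": [-0.2,0,0],"spin": 0},{"offset": [0,0,0],"spin": 0},{"offset": [0,0,0],"spin": 0}]}}

```text
time_s: 11.6
tcp_pos: [0.5854, -0.0564, 0.0432]
eef_rot: [-0.006, -0.071, 0.997, 0.0]
contact_force: [-16.9, -6.3, 12.9]
gripper_width: 0.257
finger_force: 119.6
```

Emit:
{"api": "servo_tool", "payload": {"plan": [{"offset": [0,0,-0.1],"spin": 0},{"offset": [-0.2,0,0],"spin": 0},{"offset": [-0.1,0,0],"spin": 0},{"offset": [0,0,0],"spin": 0}]}}

```text
time_s: 12.0
tcp_pos: [0.5873, -0.0561, 0.0433]
eef_rot: [-0.007, -0.071, 0.997, 0.0]
contact_force: [-17.4, -7.6, 6.9]
gripper_width: 0.257
finger_force: 119.1
```

```bash
python3 - <<'E'
from h import *
s=bot.get_state(); a=np.radians(7.87); R=np.array([[np.cos(a),np.sin(a)],[-np.sin(a),np.cos(a)]])
print(s['contact_force'],'tcp shelf',(s['tcp_pos'][:2]*1000-[564.8,-62.8])@R.T)
for cam in ['top','scene']:
    im,d=bot.capture(cam)
    P=np.full((480,640,3),np.nan); P[d>0]=cloud(cam,d,np.ones_like(d,bool))
    S=(P[...,:2]*1000-[564.8,-62.8])@R.T; z=P[...,2]*1000; g=im.max(2)
    for y0,y1 in [(-44,-34),(-34,-24),(-24,-14),(24,34),(34,46)]:
        k=(S[...,1]>y0)&(S[...,1]<y1)&(S[...,0]>35)&(S[...,0]<75)&(z>18)&(z<55)&(g<140)
        if k.sum()>5: print(cam,y0,y1,k.sum(),'x',np.percentile(S[k][:,0],[5,25,50,75,95]).round(1),'z',np.percentile(z[k],[5,50,95]).round(1))
    if cam=='top': A=cv2.resize(im[150:210,320:440],(800,400),interpolation=cv2.INTER_CUBIC)
    else: B=cv2.resize(im[200:290,340:460],(267*1,200),interpolation=cv2.INTER_CUBIC); B=cv2.resize(im[210:285,350:450],(800,600),interpolation=cv2.INTER_CUBIC)
save(np.vstack([cv2.resize(A,(500,250)),cv2.resize(B,(500,345))]),'s6.png')
E
```

```text
[-17.41647994  -7.60881832   6.93239717] tcp shelf [23.16551483  3.54323911]
scene -44 -34 26 x [50.1 52.6 53.6 54.8 56.6] z [28.7 36.2 45.5]
scene -34 -24 12 x [51.6 52.7 53.2 54.6 55. ] z [39.6 41.9 46.5]
scene -24 -14 6 x [53.6 54.  54.4 56.7 58.5] z [40.  41.6 43.4]
```

View pics/s6.png

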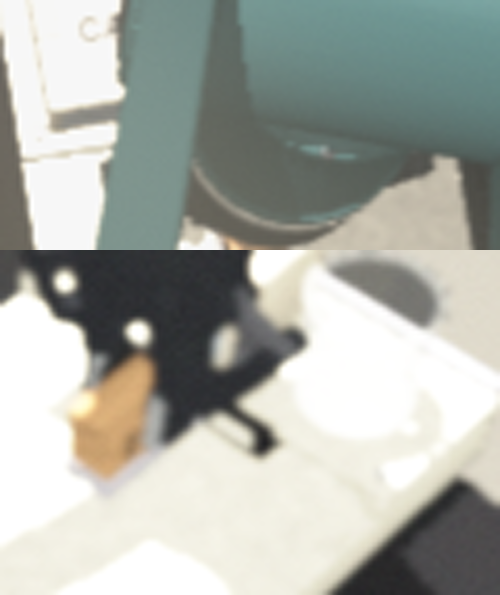

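Emit:
{"api": "servo_tool", "payload": {"plan": [{"offset": [-0.15,0,-0.05],"spin": 0},{"offset": [-0.15,0,0],"spin": 0},{"offset": [0,0,0],"spin": 0},{"offset": [0,0,0],"spin": 0}]}}

```text
time_s: 12.5
tcp_pos: [0.5874, -0.0561, 0.0434]
eef_rot: [-0.01, -0.071, 0.997, 0.0]
contact_force: [-23.8, -10.9, 11.1]
gripper_width: 0.256
finger_force: 119.7
```

Emit:
{"api": "servo_tool", "payload": {"plan": [{"offset": [-0.15,0,0],"spin": 0},{"offset": [-0.15,0,0],"spin": 0},{"offset": [0,0,0],"spin": 0},{"offset": [0,0,0],"spin": 0}]}}

```text
time_s: 12.9
tcp_pos: [0.5874, -0.056, 0.0435]
eef_rot: [-0.012, -0.071, 0.997, 0.0]
contact_force: [-30.0, -12.8, 18.1]
gripper_width: 0.262
finger_force: 120.8
```

Emit:
{"api": "servo_tool", "payload": {"plan": [{"offset": [0.15,0,-0.05],"spin": 0},{"offset": [0,0,0],"spin": 0},{"offset": [0,0,0],"spin": 0}]}}

```text
time_s: 13.2
tcp_pos: [0.5874, -0.056, 0.0435]
eef_rot: [-0.011, -0.071, 0.997, 0.0]
contact_force: [-25.6, -12.7, 10.8]
gripper_width: 0.258
finger_force: 119.1
```

```bash
python3 - <<'E'
from h import *
s=bot.get_state(); a=np.radians(7.87); R=np.array([[np.cos(a),np.sin(a)],[-np.sin(a),np.cos(a)]])
print(s['contact_force'],s['gripper_width'],'tcp shelf',(s['tcp_pos'][:2]*1000-[564.8,-62.8])@R.T)
for cam in ['scene','top','wrist']:
    c=cal(cam); im,d=bot.capture(cam)
    P=np.full((480,640,3),np.nan); P[d>0]=cloud(cam,d,np.ones_like(d,bool),c)
    S=(P[...,:2]*1000-[564.8,-62.8])@R.T; z=P[...,2]*1000; g=im.max(2)
    for y0,y1 in [(-44,-34),(-34,-24),(-24,-14),(24,34),(34,50)]:
        k=(S[...,1]>y0)&(S[...,1]<y1)&(S[...,0]>35)&(S[...,0]<75)&(z>18)&(z<55)&(g<140)
        if k.sum()>5: print(cam,y0,y1,k.sum(),'x',np.percentile(S[k][:,0],[5,25,50,75,95]).round(1),'z',np.percentile(z[k],[5,50,95]).round(1))
    for t in ['label_box','beaker','tape_roll']:
        if cam=='scene': print(t,[np.round(r['centre'],3) for r in bot.search_frame(cam,t)[:1]])
E
```

```text
[-25.5742044  -12.69478152  10.80490541] 0.2575458990077662 tcp shelf [23.28415404  3.59752392]
scene -44 -34 26 x [50.2 52.1 53.3 55.  59. ] z [27.4 36.7 44.4]
scene -34 -24 14 x [50.2 52.8 53.9 54.9 57. ] z [40.4 42.8 45.2]
label_box [array([ 0.675, -0.05 ,  0.089])]
beaker [array([ 0.592, -0.181,  0.008])]
tape_roll [array([0.651, 0.278, 0.022])]
wrist -44 -34 480 x [35.7 38.5 41.9 45.7 49.9] z [23.4 24.3 25.3]
wrist -34 -24 107 x [35.6 36.8 38.3 40.4 42.3] z [23.5 24.3 25.2]
wrist -24 -14 14 x [64.8 66.1 68.4 69.7 71.4] z [41.7 42.4 43.1]
wrist 34 50 115 x [35.2 35.9 37.2 38.1 39.5] z [23.4 24.3 25.1]
```

```bash
python3 -c "
from plant import bot
print(bot.finish_job())"
```

```text
the job is handed in; nothing more can be done
None
```

I wiped the three fragments off the landing onto the worktop, pushed the new holder to a hard stop 8 mm past first clip contact (home), and handed in at about 13 s, still gripping the block and pressing with about 27 N; the fragments showed only as one pile beside the shelf, the flange's left end was hidden from the cameras, and I didn't re-check that the carton and beaker stayed put.

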